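# Open the bench centrifuge with its guarded lid release

## Robot

A 7-joint arm with a two-finger parallel gripper is mounted at the origin on the work surface. World frame = base frame: x ahead of the robot, y to its left, z up, the work surface at z = 0. Lengths are in m, angles in rad, forces in N, time in s.
With the tool pointing down it reaches from about 0.4 to 0.875 m from the base axis. Payload 4.4 kg.
Tool frame: the origin (TCP) lies at the very end of the fingers, on their centre line; the grasp point (between the pads) lies 19 mm behind it; z points along the fingers, y is the direction in which the jaws open and shut (so a half turn about z gives the same grasp; the last joint's range is limited). The gripper opens to 85 mm and grips with 20 to 120 N. Pads are 22 mm wide; open, the fingers measure 114 mm over their backs; the gripper's body (76 mm by 85 mm) begins 54 mm behind the grasp point. The pads swing forward as they close: fully open they stand 13 mm farther back than shut.
Start: joints at [1.125, 0.628, 0.038, 1.517, -0.027, 0.996, -0.02], TCP at [0.241, -0.604, 0.231] pointing down, gripper open.
Joint ranges: [-3.06, 3.06], [-0.37, 2.12], [-1.25, 1.32], [0.18, 2.47], [-1.1, 4.24], [0.23, 1.98], [-2.94, 2.94]. Speed limits (rad/s): [2.57, 2.57, 3.14, 3.14, 3.14, 3.14, 3.14].

## Interface

Orientations are given as a unit quaternion [x, y, z, w].
In Python, from rig import manip gives the robot as it stands. Calls block until the motion is done:
- manip.goto(position, orientation): joint-space move of the TCP to a pose.
- manip.move_l(position, v=0.15, orientation=None, until_force=None): straight line of the TCP; orientation=None keeps the orientation; v is the mean speed in m/s. With until_force (N) it stops when the force on the tool has changed by that much, and returns True; else False.
- manip.goto_joints(angles): joint-space move.
- manip.command_gripper(opening, force=None): finger opening in m; force is the grip in N (None keeps the last); returns when the fingers have stopped.
- manip.dwell(seconds).
- manip.ik(position, orientation): joint angles nearest the present ones, or None.
- manip.grab_frame(name): name is "scene" or "top"; returns a dict with "color" (400x640x3 uint8, blue, green, red), "fx", "fy", "cx", "cy" (pixels), "R" (3x3) and "t" (3): a world point X has camera coordinates R X + t. Camera axes: x right, y down, z forward; pixel columns grow to the right and rows downward; lengths in m; the calibration is good to about 2 mm. A picture is of the moment at which its call begins. There is no depth.
A pose or a line that the arm cannot do raises manip.MotionError and nothing moves.
- manip.sign_off(): hands the job in, once; it reports no verdict.
Readings, each from a call of its own:
- manip.read_clock(): time.
- manip.read_joint_pos(): joint angles.
- manip.read_dq(): joint speeds.
- manip.read_tau(): joint torques, N m.
- manip.read_position(): TCP position.
- manip.read_tcp_rot(): TCP orientation.
- manip.read_force(): force on the tool from outside, world axes, zero at the start.
- manip.read_torque(): the same for the moment, N m.
- manip.read_gripper_width(): finger opening in m.
Only numpy, scipy, OpenCV 4.12 (cv2) and the standard library are available. Lean on these libraries where they do the work, as an engineer would, in place of code of your own. Each camera call takes 0.05 s, during which the arm holds its last target. There are 200 camera calls.

## Task

Unlock the lid of the small white bench centrifuge: slide the yellow safety catch on its control deck sideways to the end of its track, away from the small red stop button, then press the green release button it uncovered all the way down so that it stays down and the blue lid springs ajar. Do not press the red stop button, and leave the catch open with nothing held.

Things in the scene. Friction and masses are not known exactly. Their poses are not given: they have to be found in the camera images.
- catch_tab (a point): Centre of the black finger tab on the yellow sliding catch: 32 mm along x, 12 mm thick along y, 27 mm tall. The catch's flat yellow roof (60 x 46 mm) lies 13 mm below this point. It slides only along this point's +y (robot's left at yaw 0; yaw within 0.35 rad), 60 mm from over the green button to its end stop, stays where left and resists with 2 N. Starts closed, within 6 mm.
- release_top (a point): Centre of the top face of the round green release button, 28 mm across, facing up 22 mm above the deck (deck 110 mm above the bench), 8 mm below the catch's roof; axes as the catch. Catch fully open: its near edge is 37 mm off along +y. The blue lid's front edge is 52 mm off along +x, its top 5 mm lower than this point, about 25 mm higher once ajar.
- release (a joint): How far the green release button is pressed straight down, m: 0 up, 0.008 fully down. It takes about 4 N, has no return spring (stays where pushed), and raises the lid by a linkage as it goes down.
- stop (a joint): How far the red stop button is pressed, m: 0 up, 0.005 fully down; sprung. It is 20 mm across, 65 mm from the green button along -y, its top 8 mm lower than the green one's. To be left alone.

How it is judged:
By the outcome, as a careful person would: the job done as asked, in the order asked, and still so for the second after the job is handed in, with the robot touching nothing.
It also fails if it takes over 35 s, if anything falls off the work surface, if the arm or the gripper's body presses on something with over 40 N, if the wrist force passes 120 N, or if a joint passes its speed limit or range.

## Working session

There is one attempt and no reset: what is moved stays moved. The work goes in short steps, each a Python script; the robot and the scene stay as the last script left them, time stands still between calls to the robot, and variables do not carry over. Pictures are saved under pics/ and viewed, about 8 in all and at most 12, crops included, and the job is handed in when it is done.

```bash
mkdir -p pics; ls; python3 - <<'E'
from rig import manip
import cv2,pickle
for n in("scene","top"):
    f=manip.grab_frame(n);pickle.dump(f,open(f"pics/{n}0.pkl","wb"));cv2.imwrite(f"pics/{n}0.png",f["color"])
    print(n,f["fx"],f["cx"],f["cy"],f["R"],f["t"])
print(manip.read_clock(),manip.read_tcp_rot())
E
```

```text
pics
scene 486.2818322963929 321.5473998692049 190.31818882990873 [[-0.23269863  0.97253075 -0.00593989]
 [ 0.76627227  0.17957903 -0.61691018]
 [-0.59889744 -0.14810573 -0.78701115]] [ 0.21319834 -0.30046852  1.30024684]
top 405.579648291839 317.65589778344264 198.01897977847645 [[-0.12871306 -0.99167963 -0.00211296]
 [-0.96636869  0.12590564 -0.22423052]
 [ 0.22263088 -0.0268195  -0.97453384]] [-0.00767969  0.59000683  0.75493772]
0.1 [ 9.82027517e-01  1.88735869e-01 -1.71986155e-04 -8.35703334e-04]
```

View pics/scene0.png

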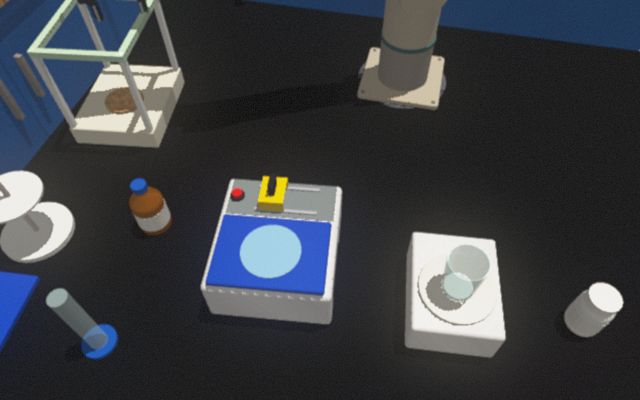

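View pics/top0.png

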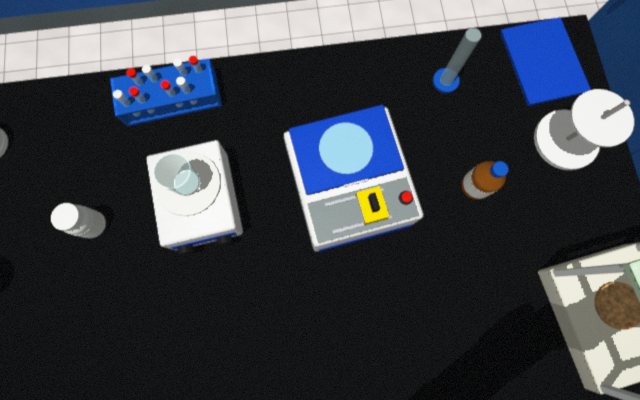

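The scene view shows the catch at about (273,194) and the red button at (237,194). The top view shows the tab at about (375,203) and red at (406,197). I'll enlarge both.

```bash
python3 - <<'E'
import cv2,numpy as np
a=cv2.imread("pics/scene0.png")[165:235,215:350];b=cv2.imread("pics/top0.png")[165:255,300:430]
a=cv2.resize(a,None,fx=5.5,fy=5.5,interpolation=cv2.INTER_CUBIC);b=cv2.resize(b,None,fx=5.5,fy=5.5,interpolation=cv2.INTER_CUBIC)
a=cv2.resize(cv2.imread("pics/scene0.png")[170:220,225:325],None,fx=6,fy=6,interpolation=cv2.INTER_CUBIC)
b=cv2.resize(cv2.imread("pics/top0.png")[180:230,325:425],None,fx=6,fy=6,interpolation=cv2.INTER_CUBIC)
cv2.imwrite("pics/crop0.png",np.vstack([a,b]))
E
```

```text
(no output)
```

View pics/crop0.png

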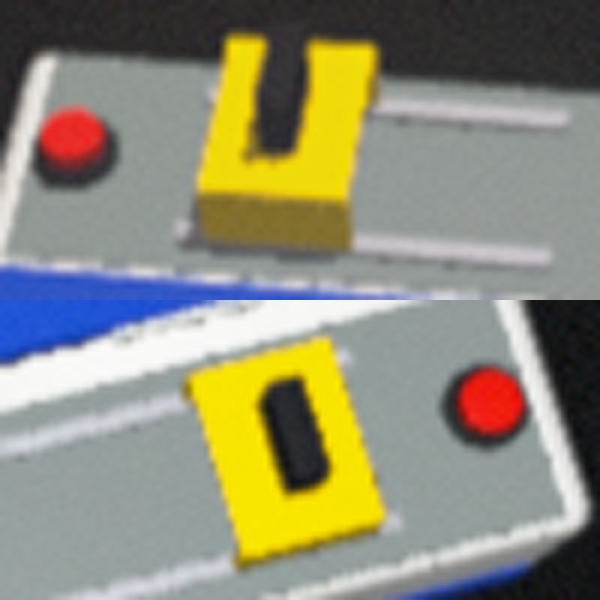

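```bash
cat > h.py <<'E'
import numpy as np,pickle,cv2
def cast(f,uv,z):
    R,t=np.array(f["R"]),np.array(f["t"]);c=-R.T@t
    d=R.T@np.array([(uv[0]-f["cx"])/f["fx"],(uv[1]-f["cy"])/f["fy"],1]);return c+d*(z-c[2])/d[2]
def crop(o,p,s=6):return np.array(o)+(np.array(p)+.5)/s-.5
E
python3 - <<'E'
from h import *
np.set_printoptions(precision=4,suppress=True)
for n,o,cs,red in(("scene",(225,170),[(228,36),(377,44),(352,205),(200,193)],(73,130)),("top",(325,180),[(188,82),(330,40),(385,218),(238,258)],(490,101))):
    f=pickle.load(open(f"pics/{n}0.pkl","rb"))
    P=np.array([cast(f,crop(o,c),.14) for c in cs]);print(n,P,"mean",P.mean(0),"sides",[np.linalg.norm(P[i]-P[i-1]) for i in range(4)],"red",cast(f,crop(o,red),.124))
    print([np.degrees(np.arctan2(*(P[i]-P[i-1])[[1,0]])) for i in range(4)])
E
```

```text
scene [[ 0.5176 -0.2081  0.14  ]
 [ 0.5101 -0.1619  0.14  ]
 [ 0.5718 -0.152   0.14  ]
 [ 0.5779 -0.1976  0.14  ]] mean [ 0.5444 -0.1799  0.14  ] sides [np.float64(0.06125459410689341), np.float64(0.046813772511832455), np.float64(0.06251150012278997), np.float64(0.04597285009820398)] red [ 0.5526 -0.2492  0.124 ]
[np.float64(-170.1087478159021), np.float64(99.20103577613204), np.float64(9.09073859286833), np.float64(-82.37103329667552)]
top [[ 0.5672 -0.1529  0.14  ]
 [ 0.5748 -0.1984  0.14  ]
 [ 0.5175 -0.2059  0.14  ]
 [ 0.5111 -0.1597  0.14  ]] mean [ 0.5426 -0.1792  0.14  ] sides [np.float64(0.05657188259372436), np.float64(0.046110451173895006), np.float64(0.05779065742526555), np.float64(0.04660797625061191)] red [ 0.5526 -0.248   0.124 ]
[np.float64(6.903295558828213), np.float64(-80.59467084278292), np.float64(-172.56660080423038), np.float64(97.88266698686905)]
```

```bash
python3 - <<'E'
from h import *
np.set_printoptions(precision=3,suppress=True)
for n in("scene","top"):
    f=pickle.load(open(f"pics/{n}0.pkl","rb"))
    for X in([.241,-.604,.231],[.241,-.604,.4]):
        c=f["R"]@np.array(X)+f["t"];print(n,X,c[:2]/c[2]*f["fx"]+[f["cx"],f["cy"]])
f=pickle.load(open("pics/scene0.pkl","rb"))
for p in((80,130),(160,140),(180,70),(110,65),(150,215),(172,225)):print("z0",p,cast(f,p,0.02))
for p in((35,50),(125,60),(155,0)): print([cast(f,p,z)[:2] for z in(.15,.2,.25,.3)])
f=pickle.load(open("pics/top0.pkl","rb"))
for p in((540,268),(595,395)):print("top z.03",cast(f,p,0.03))
from rig import manip
q=np.array([np.cos(np.radians(49)),np.sin(np.radians(49)),0,0])
print(manip.ik([.241,-.604,.40],manip.read_tcp_rot()),manip.ik([.547,-.206,.22],q))
E
```

```text
scene [0.241, -0.604, 0.231] [124.184  22.625]
scene [0.241, -0.604, 0.4] [ 95.45  -55.825]
top [0.241, -0.604, 0.231] [696.259 353.081]
top [0.241, -0.604, 0.4] [839.277 376.458]
z0 (80, 130) [ 0.389 -0.717  0.02 ]
z0 (160, 140) [ 0.376 -0.517  0.02 ]
z0 (180, 70) [ 0.125 -0.577  0.02 ]
z0 (110, 65) [ 0.148 -0.77   0.02 ]
z0 (150, 215) [ 0.579 -0.445  0.02 ]
z0 (172, 225) [ 0.592 -0.39   0.02 ]
[array([ 0.281, -0.841]), array([ 0.338, -0.777]), array([ 0.394, -0.713]), array([ 0.45 , -0.649])]
[array([ 0.268, -0.617]), array([ 0.326, -0.569]), array([ 0.383, -0.522]), array([ 0.44 , -0.474])]
[array([ 0.02, -0.66]), array([ 0.095, -0.609]), array([ 0.171, -0.559]), array([ 0.246, -0.508])]
top z.03 [ 0.389 -0.515  0.03 ]
top z.03 [ 0.143 -0.559  0.03 ]
[ 1.12   0.515  0.051  1.249 -0.025  1.38  -0.022] [ 0.519  0.561 -0.321  1.713  0.216  0.902  0.248]
```

The gripper starts inside the open-topped cabinet frame (top about z 0.25), so I'll lift straight out before crossing.

```bash
cat >> h.py <<'E'
a=np.radians(8);X=np.array([np.cos(a),np.sin(a),0]);Y=np.array([-np.sin(a),np.cos(a),0])
Q=[np.cos(np.radians(49)),np.sin(np.radians(49)),0,0]
C=np.array([.5435,-.1795,0]);G=np.array([.5436,-.1842,0])
def at(p,z):return (p+[0,0,z]).tolist()
E
python3 - <<'E'
from h import *
from rig import manip
manip.move_l([.241,-.604,.40],v=.2)
s=C-Y*.031
manip.goto(at(s,.36),Q); manip.command_gripper(0.0)
manip.move_l(at(s,.20),v=.15)
print(manip.read_clock(),manip.read_position(),manip.read_force(),manip.read_gripper_width(),manip.read_joint_pos())
v=[]
for n,(x,y) in(("scene",(225,150)),("top",(325,160))):
    f=manip.grab_frame(n);v.append(cv2.resize(f["color"][y:y+70,x:x+110],None,fx=4,fy=4,interpolation=cv2.INTER_CUBIC))
cv2.imwrite("pics/c1.png",np.vstack(v))
E
```

```text
4.8917 [ 0.54851649 -0.21030594  0.20088226] [-0.23570279 -0.89117072  0.67213236] 1.625633303784419e-06 [ 0.53376525  0.58935554 -0.33739717  1.72635511  0.24417385  0.8654512
  0.22982348]
```

View pics/c1.png

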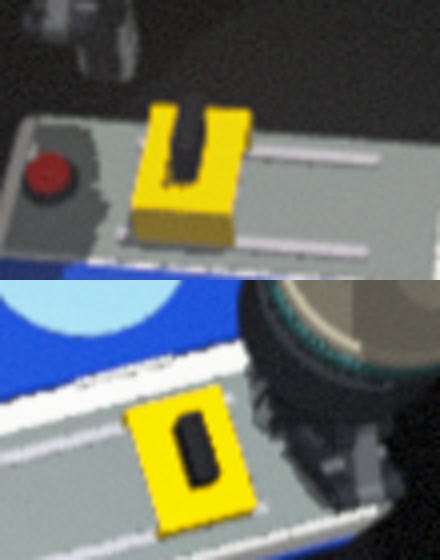

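The fingertips hang to the right (−y) of the tab and clear of the catch. The catch and the red button are untouched. Next I lower and push.

```bash
python3 - <<'E'
from h import *
from rig import manip
np.set_printoptions(precision=4,suppress=True)
s=C-Y*.031
print(manip.move_l(at(s,.152),v=.08,until_force=6),manip.read_position())
print(manip.move_l(at(s+Y*.095,.152),v=.04,until_force=9))
p=np.array(manip.read_position());print("end y' rel C",(p-C)@Y,(p-C)@X,p[2],manip.read_force())
manip.move_l((p-Y*.012).tolist(),v=.08)
manip.move_l((p-Y*.012+[0,0,.05]).tolist(),v=.12)
print(manip.read_clock(),manip.read_force())
v=[]
for n,(x,y) in(("scene",(225,150)),("top",(315,160))):
    f=manip.grab_frame(n);pickle.dump(f,open(f"pics/{n}2.pkl","wb"));v.append(cv2.resize(f["color"][y:y+70,x:x+110],None,fx=4,fy=4,interpolation=cv2.INTER_CUBIC))
cv2.imwrite("pics/c2.png",np.vstack(v))
E
```

```text
False [ 0.5481 -0.2102  0.1521]
True
end y' rel C 0.036784422559068025 -0.00010085020627217337 0.15186634502017263 [ 0.8747 -3.0343  2.471 ]
8.1833 [-1.196   1.3708  0.1258]
```

View pics/c2.png

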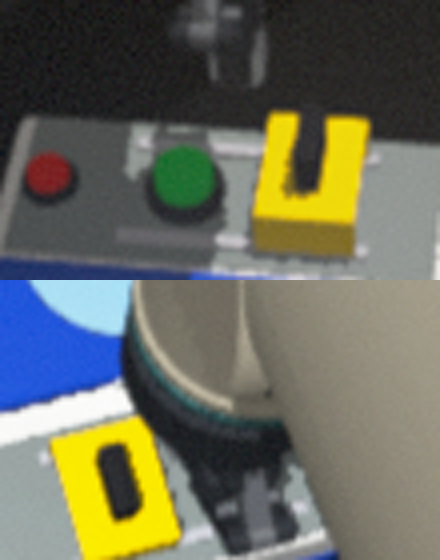

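```bash
python3 - <<'E'
from h import *
np.set_printoptions(precision=4,suppress=True)
for n,o,cs in(("scene",(225,150),[(270,112),(371,120),(353,232),(255,219)]),("top",(315,160),[(51,157),(148,137),(181,263),(85,280)])):
    f=pickle.load(open(f"pics/{n}2.pkl","rb"))
    P=np.array([cast(f,crop(o,c,4),.14) for c in cs]);print(n,P.mean(0),"dy,dx from C",(P.mean(0)-C)@Y,(P.mean(0)-C)@X)
f=pickle.load(open("pics/scene2.pkl","rb"))
g=cast(f,crop((225,150),(184,175),4),.132);print("green",g,(g-G)@Y,(g-G)@X)
E
```

```text
scene [ 0.5381 -0.1249  0.14  ] dy,dx from C 0.05479698621983246 0.0022731452332797617
top [ 0.5357 -0.1255  0.14  ] dy,dx from C 0.05457397620302167 -0.0002568557515181284
green [ 0.5487 -0.1835  0.132 ] 8.241516324479893e-07 0.005178438981148885
```

The catch has travelled 54.7 mm from a start 4.7 mm off closed. That makes about 59.4 mm, which matches the end stop, and the green button is uncovered. I'll give it a firmer confirming nudge, then press.

```bash
python3 - <<'E'
from h import *
from rig import manip
np.set_printoptions(precision=4,suppress=True)
s=C+Y*.024
manip.move_l(at(s,.152),v=.1)
print(manip.move_l(at(C+Y*.045,.152),v=.03,until_force=15))
p=np.array(manip.read_position());print("y'",(p-C)@Y,manip.read_force())
manip.move_l((p-Y*.012).tolist(),v=.08)
manip.move_l((p-Y*.012+[0,0,.02]).tolist(),v=.1)
g=G+X*.002
manip.move_l(at(g,.165),v=.1)
manip.move_l(at(g,.138),v=.08)
print(manip.read_position(),manip.read_force())
print(manip.move_l(at(g,.119),v=.02,until_force=20),manip.read_position(),manip.read_force(),manip.read_clock())
manip.dwell(.2);print(manip.read_position(),manip.read_force())
manip.move_l(at(g,.22),v=.12)
manip.move_l(at(g-X*.03-Y*.06,.36),v=.2)
print(manip.read_clock(),manip.read_force())
v=[]
for n,(x,y) in(("scene",(205,160)),("top",(275,90))):
    f=manip.grab_frame(n);pickle.dump(f,open(f"pics/{n}3.pkl","wb"))
    v.append(cv2.resize(f["color"][y:y+(70 if n=="scene" else 120),x:x+150],None,fx=3,fy=3,interpolation=cv2.INTER_CUBIC))
cv2.imwrite("pics/c3.png",np.vstack(v))
E
```

```text
True
y' 0.03669630159347809 [ 0.0763 -2.4274  1.1539]
[ 0.5455 -0.1835  0.1377] [-0.2236 -0.0969  0.5624]
True [ 0.5459 -0.184   0.124 ] [-2.0296  0.9127  7.7876] 11.85
[ 0.5459 -0.1841  0.124 ] [-1.9437 -0.0525  7.7181]
13.925 [-0.6286 -0.6479 -0.2096]
```

View pics/c3.png

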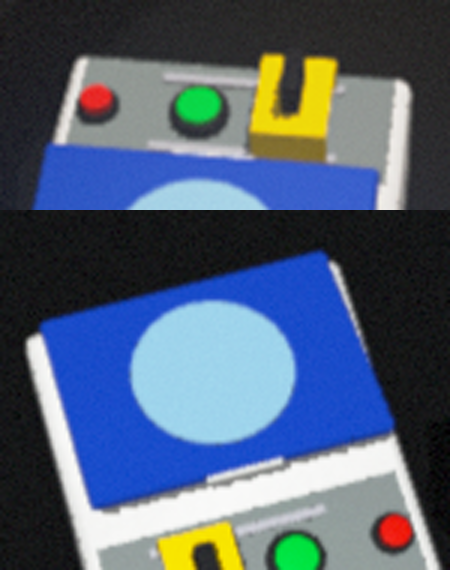

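The lid's front edge is now visibly raised, and the red button is up. I'll triangulate the lid corner for its height before handing in.

```bash
python3 - <<'E'
from h import *
from rig import manip
Ps,us=[],[]
for n,u in(("scene",crop((205,160),(378,172),3)),("top",crop((275,90),(94,297),3))):
    f=pickle.load(open(f"pics/{n}3.pkl","rb"))
    K=np.array([[f["fx"],0,f["cx"]],[0,f["fy"],f["cy"]],[0,0,1]])
    Ps.append(K@np.c_[f["R"],f["t"]]);us.append(u.reshape(2,1))
x=cv2.triangulatePoints(Ps[0],Ps[1],us[0],us[1]);print("lid corner",(x[:3]/x[3]).ravel())
if .143<(x[2]/x[3])[0]<.165: manip.sign_off();print("signed",manip.read_clock())
E
```

```text
lid corner [ 0.58581224 -0.06218131  0.14759867]
the job is handed in; nothing more can be done
the job is handed in; nothing more can be done
```

The centrifuge lid is unlocked and the job is handed in, about 14 s into the 35 s allowed. I closed the gripper, pushed the yellow catch to its end stop and pressed the green button down once. I then backed off about 0.2 m, holding nothing.

- **Catch:** It moved about 54.7 mm from a start about 4.7 mm off closed, so about 59.4 mm of its 60 mm track. A second, firmer push (15 N trigger) stopped at the same place, within 0.1 mm.
- **Green button:** The fingertip hit a hard stop at z = 0.1240 m (20 N trigger). That is 8 mm below the button's stated height, so fully pressed.
- **Lid:** It looks ajar in the last picture. Its front corner measured about 0.148 m high, up from the stated 0.127 m. That is about 4 mm short of the expected 0.152 m, within the error of reading a blurry corner.
- **Red button:** It looks up in the last picture, and the tool's planned path stayed clear of it.

One measurement disagreed: a single-view reading put the green button 5 mm further along x than the catch and red button implied. I aimed 2 mm that way, and the press reached its stop.

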